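# Mount a sharpening plate in its bench holder

## Task

Get the sharpening plate ready for use: take it out of its wooden bin by lifting its uncovered end and drawing it out from under the cover board, then lay it in the bench holder with one end under the fixed lip and the other resting on the sprung jaw, and let go of it. Press the raised end down with the cork block held flat, not with the gripper, until the jaw snaps over the plate, and set the block back down flat on the bench clear of the holder. Do not shift the tin, the wax, the glue bottle or the pliers.

Things in the scene. Friction and masses are not known exactly. Their poses are not given: they have to be found in the camera images.
- plate: Diamond sharpening plate, flat bar 160 x 52 x 12 mm, grey steel faces full of dark dots, about 0.2 kg, both ends and both faces alike. Origin: centre of its underside; x along its length, y across, z up. It starts lying flat in the wooden bin, well below the rim and nearly filling it, its x along the bin's x.
- plate_bin: Deep narrow light-wood bin, 178 x 72 mm, 66 mm high, fixed to the bench. Origin: centre of its underside; x points to its uncovered end, z up. Its inside floor is 14 mm up; the well is 164 mm long (x -82 to 82) and 58 mm wide. The end wall of the uncovered end is 7 mm thick (x 82 to 89) and stands 38 mm over the floor.
- cover_edge (a point): Middle of the lower edge of the board (8 mm thick) over the bin's closed end: it covers x = -89 to -37 mm, 44 mm over the floor, so 43 mm of the plate lie under it and it cannot rise level. With the other end raised about 24 degrees about the covered end's lower edge, the plate clears the end wall and can be drawn out along its own length, free after 55 mm.
- cutaway (a point): On the bin's floor, 28 mm from the plate's uncovered end: here the 7 mm side walls are cut away down to the floor (bin x = 25 to 74 mm) so that fingers can take the plate by its two long edges.
- holder: Grey bench holder for the plate, 226 x 70 mm, fixed to the bench. Origin: on the bench under the middle of the seat (dark rubber pad, 24 mm up); x points from the fixed lip to the sprung jaw, z up. Side guides from x = -65 to -5 mm, inner faces 58 mm apart, 8 mm over the seat, then flared to 16 mm over it.
- seat (a point): Middle of the seat surface: the plate's origin lies here when it is home, level, its x along the holder's x (either way round), one end at the stop.
- stop (a point): Foot of the aluminium stop face at the holder's lip end (x = -80.5 mm), at seat height. Above it the fixed lip, 50 mm wide, reaches to x = -68 mm, its underside 16 mm over the seat; the plate's end enters under it tilted by up to about 10 degrees.
- nose (a point): Tip of the closed jaw's nose: x = 76.5 mm, 12.8 mm over the seat. From it a smooth bevel rises outward at 55 degrees to x = 87.5 mm, 28.5 mm over the seat. A plate with one end at the stop rests on the bevel with its other end's lower edge about 18 mm over the seat (6 degrees).
- jaw (a joint): Sprung sliding jaw (dark steel block, 44 mm wide) at the holder's +x end: 0 = closed, grows to 0.009 m as it is pushed away from the seat. Pressing the plate's raised end down takes 5 to 8 N for the first 5 mm while the jaw is pushed back about 4 mm, then little force for about 12 mm down to the seat, where the jaw snaps back over the plate.
- cork_block: Brown cork sanding block, 49 x 91 x 30 mm, flat on the bench in front of the robot. Origin: centre of its underside; long side (91 mm) along y, z up. Grip it across the 49 mm by its upper part, leaving the lower 12 mm free. It can lie lengthwise on the plate, its middle about 54 mm from the plate's jaw end, clear of the nose.
- tin: Small round tin with a blue lid, 61 mm across, 28 mm high, a bystander. Origin: centre of its underside.
- wax: Red block of carving wax, 36 x 51 x 21 mm, a bystander. Origin: centre of its underside.
- glue: Small white glue bottle with a blue nozzle, 30 mm across, 78 mm high, a bystander. Origin: centre of its underside.
- pliers: Flat-nose pliers with red handles, 156 mm long, a bystander. Origin: centre of its underside.
Mind the look-alikes: they are no part of the job. There is more than one size of the cork_block; the job needs the smallest.

How it is judged:
On the way, in this order (a step that is already met when the one before it is completed fails the run):
1. the plate is out of the bin (height (world z) of plate above 0.075 m and horizontal distance between plate and plate_bin above 0.05 m), for 0.1 s.
2. the plate lies in the holder, one end under the lip and the other up on the jaw, and has been let go (x of plate in the frame of seat between -0.008 and 0.008 m and y of plate in the frame of seat between -0.006 and 0.006 m and z of plate in the frame of seat between 0.003 and 0.016 m and angle between the x axis of plate and the x axis of holder, either way round below 0.2 rad and contact force between the fingers and plate below 0.1 N), for 0.2 s.
3. the plate is pressed home under the flat cork block (contact force between cork_block and plate above 1 N and angle between the z axis of cork_block and the z axis of plate, either way round below 0.2 rad and z of plate in the frame of seat below 0.002 m and value of joint jaw below 0.0015 m), for 0.04 s.
At the end, for the whole second after the job is handed in: The plate lies level on the seat (within 2 mm in height, 6 mm of its middle), one end under the lip, the jaw closed over the other (within 1.5 mm of its stop); the cork block rests flat on the bench, paper side down as before, touching neither plate nor holder; all at rest (distance between plate and seat below 0.006 m and z of plate in the frame of seat below 0.002 m and angle between the z axis of plate and the z axis of holder, either way round below 0.03 rad and angle between the x axis of plate and the x axis of holder, either way round below 0.12 rad and value of joint jaw below 0.0015 m and height (world z) of cork_block below 0.006 m and angle between cork_block's own z axis and vertical below 0.1 rad and contact force between cork_block and holder below 0.1 N and contact force between cork_block and plate below 0.1 N and linear speed of each of plate, cork_block below 0.02 m/s).
It fails at once if the gripper touches the plate while it is down home in the holder (distance between plate and seat below 0.01 m and z of plate in the frame of seat below 0.002 m and value of joint jaw below 0.0015 m and contact force between the fingers and plate above 1 N).
It fails at once if a bystander is shifted by more than 3 cm (distance of any of tin, wax, glue, pliers from where it was at the start of the episode above 0.03 m).
It also fails if it takes over 67 s, if anything falls off the work surface, if the arm or the gripper's body presses on something with over 40 N, if the wrist force passes 120 N, or if a joint passes its speed limit or range.

## Robot

A 6-joint arm with a two-finger parallel gripper is mounted at the origin on a cart in front of the work surface, level with it; the furniture and walls round the work are solid. World frame = base frame: x ahead of the robot, y to its left, z up, the work surface at z = 0. Lengths are in m, angles in rad, forces in N, time in s.
With the tool pointing down it reaches from about 0.275 to 0.825 m from the base axis. Payload 5.2 kg.
Tool frame: the origin (TCP) lies where the fingers leave the gripper's body, on its centre line; the fingertips stand 84 mm ahead of it and the grasp point (between the pads) lies 65 mm ahead of it; z points along the fingers, y is the line along which they close (so a half turn about z gives the same grasp; the last joint's range is limited). The gripper opens to 93 mm and grips with 3 to 60 N. Pads are 15 mm wide; open, the fingers measure 128 mm over their backs; the gripper's body (75 mm by 188 mm) begins 65 mm behind the grasp point.
Start: joints at [1.121, 0.259, 1.535, -0, 1.348, -0.203], TCP at [0.134, 0.533, 0.303] pointing down, gripper open.
Joint ranges: [-3.14, 3.14], [-0.91, 2.08], [0.19, 2.58], [-1.22, 4.36], [0.22, 2.71], [-3.12, 3.12]. Speed limits (rad/s): [2.57, 2.57, 3.14, 3.14, 3.14, 3.14].

## Interface

Orientations are given as a 3x3 rotation matrix whose columns are the frame's x, y, z axes.
In Python, from station import ctrl, camera gives the robot as it stands.
- The arm moves only by the shell command python3 -m handwheel 'ROWS' [FORCE]. ROWS is JSON, a list of rows, each an object with "slide": the shift along the tool's x, y, z each as a share of 0.03 m, from -1 to 1, a list of three; "twist": the turn, a rotation vector about the tool's x, y, z each as a share of 90 degrees, from -1 to 1, a list of three; "fingers": the closure, from 0 (fully open) to 1 (shut). A call has 1 to 10 rows; each row shifts and turns the commanded pose from where the row before left it, along the tool's axes as they then stand; what a row does not reach is not made up. A row lasts 1/12 s, in which the tool goes at most 41.7 mm and 7.16 degrees, less where a joint would pass 70% of its speed; a pose out of reach is approached as far as the arm can. A call with a number of a shift or a turn outside -1 to 1 is refused whole. A call with a gripper value outside its range is refused whole. The fingers move at their own pace and stop on an object; FORCE is the grip in N (left out, the last holds). Time passes only in rows, so rows that do not move let the fingers close. It gives the time, the measured TCP pose, the force, the opening and the grip force at its end, in the units of the state.
- ctrl.get_obs(): the state, without advancing time (a new reading comes with each control period).
- camera(name): name is "side" or "top"; returns a dict with "image" (420x560x3 uint8, red, green, blue), "z_map" (420x560 float32, m along the optical axis (not along the pixel's ray), 0 where there is no reading), "vertical_fov" (degrees; the focal length in pixels is half the picture's height over the tangent of half this angle, whatever the lens; pixels are square), "cx", "cy" (the principal point, pixels), "position" and "attitude" of the camera in the world. Camera axes: x right, y down, z forward; pixel columns grow to the right and rows downward; lengths in m; the calibration is good to about 2 mm. A picture is of the moment at which its call begins.
- ctrl.close_job(): hands the job in; it is judged then, once.
The state is a dict: "time": time; "q": joint angles; "qd": joint speeds; "joint_torque": joint torques, N m; "tcp_pos": TCP position; "ee_rot": TCP orientation; "wrist_force": force on the tool from outside, world axes, zero at the start; "torque": the same for the moment, N m; "finger_gap": opening from 0.0 (shut) to 1.0 (fully open); "finger_force": force on a finger pad.
Only numpy, scipy, OpenCV 4.12 (cv2) and the standard library are available. Lean on these libraries where they do the work, as an engineer would, in place of code of your own. Each camera call takes 0.05 s, during which the arm holds its last target. There are 200 camera calls.

## Working session

There is one attempt and no reset: what is moved stays moved. The work goes in short steps, Python scripts to look and compute and a shell command to move; the robot and the scene stay as the last step left them, time stands still between calls to the robot, and variables do not carry over. Pictures are saved under pics/ and viewed, at most 10 in all, crops included, and the job is handed in when it is done.

```bash
ls; mkdir -p pics
cat > h.py <<'E'
import numpy as np, cv2, json
from station import ctrl, camera
def shot(n):
    c=camera(n); im=c["image"]; f=im.shape[0]/2/np.tan(np.radians(c["vertical_fov"])/2)
    R=np.array(c["attitude"]); p=np.array(c["position"]); z=c["z_map"]
    v,u=np.mgrid[:420,:560]
    P=np.stack([(u-c["cx"])/f*z,(v-c["cy"])/f*z,z],-1)@R.T+p
    P[z==0]=np.nan
    return im,P,c,f
def save(im,n,box=None,s=1):
    if box: im=im[box[1]:box[3],box[0]:box[2]]
    cv2.imwrite("pics/"+n,cv2.resize(im[...,::-1],None,fx=s,fy=s,interpolation=cv2.INTER_CUBIC))
E
python3 - <<'E'
from h import *
o=ctrl.get_obs(); print({k:np.round(v,3).tolist() for k,v in o.items()})
for n in("top","side"):
    im,P,c,f=shot(n); save(im,n+"0.png",s=1.4); np.savez(n+"0.npz",im=im,P=P); print(n,c["position"],np.round(c["attitude"],3).tolist(),f,c["cx"],c["cy"])
E
```

```text
pics
{'time': 0.0, 'q': [1.121, 0.259, 1.536, -0.0, 1.348, -0.203], 'qd': [0.002, 0.0, -0.001, 0.001, -0.001, -0.0], 'joint_torque': [0.0, -43.73, -28.401, 0.072, 0.041, -0.0], 'tcp_pos': [0.134, 0.533, 0.302], 'ee_rot': [[-0.97, 0.244, -0.001], [0.244, 0.97, -0.002], [0.0, -0.002, -1.0]], 'wrist_force': [-0.444, -0.478, 0.402], 'torque': [0.001, -0.023, 0.026], 'finger_force': 0.0, 'finger_gap': 0.998}
top [ 0.30070262 -0.02047586  1.22456069] [[0.045, -0.975, 0.219], [-0.999, -0.044, 0.008], [0.002, -0.219, -0.976]] 412.8752433258597 273.71718151944265 212.20664308993528
side [0.44730774 0.98784343 0.63551418] [[-0.995, -0.047, 0.09], [-0.102, 0.474, -0.875], [-0.001, -0.88, -0.476]] 439.5857338441388 277.27149558286914 212.59244357402025
```

View pics/top0.png

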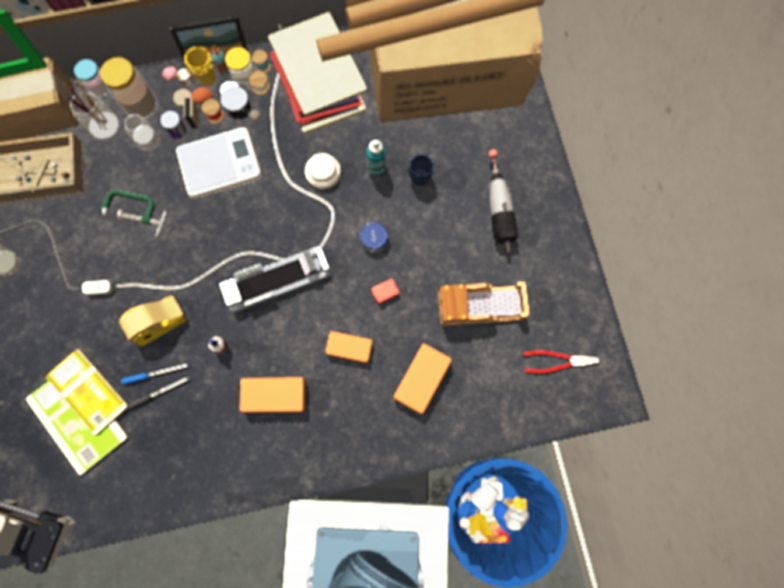

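View pics/side0.png

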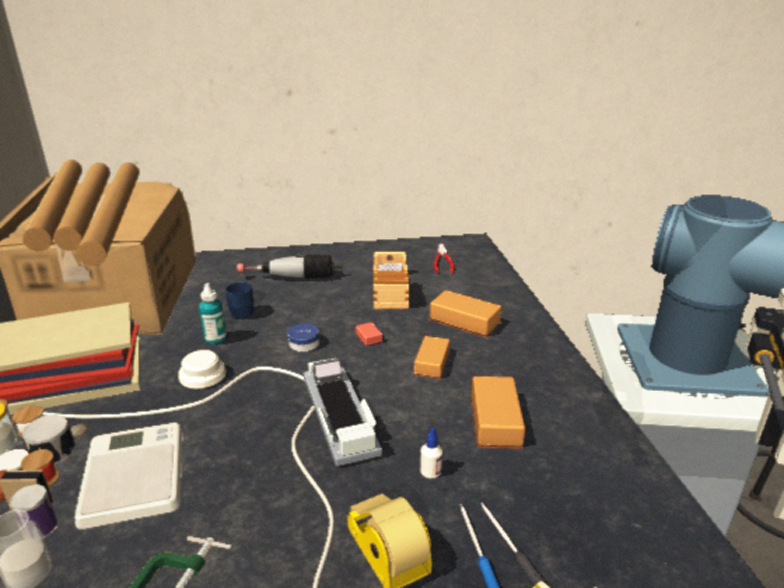

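The top view (at 1.4x) shows the bin at (483,303) with its open end to the right (−y). The holder is at (275,278), the small cork at (349,346), the wax at (385,291), the tin at (374,238), the glue at (217,344) and the pliers at (560,362). The side view agrees. Next I'll measure them.

Run:
```python
from h import *
d=np.load("top0.npz"); im,P=d["im"],d["P"]; s=np.load("side0.npz")
save(im,"holder_top.png",(150,165,245,230),5)
save(s["im"],"holder_side.png",(205,245,285,340),5)
def rect(n,x0,y0,x1,y1,zlo,zhi,D=d):
    sub=D["P"][y0:y1,x0:x1].reshape(-1,3); m=(sub[:,2]>zlo)&(sub[:,2]<zhi); q=sub[m]
    r=cv2.minAreaRect(q[:,:2].astype(np.float32)*1000); b=cv2.boxPoints(r)
    e=[b[1]-b[0],b[2]-b[1]]; L=max(e,key=np.linalg.norm)
    print(n,m.sum(),np.round(r[0],1),np.round(sorted(r[1]),1),"long-axis deg",round(float(np.degrees(np.arctan2(L[1],L[0]))),1),"z med/max",np.round(np.median(q[:,2]),4),np.round(q[:,2].max(),4))
rect("cork",228,230,270,264,.022,.04)
rect("cork2",165,262,225,300,.01,.06)
rect("bin all",308,195,382,238,.015,.09)
rect("bin board",308,195,336,238,.060,.09)
rect("plate",332,195,375,238,.018,.034)
rect("holder all",150,170,240,225,.015,.09)
rect("wax",262,195,290,220,.01,.04);rect("tin",252,155,282,183,.015,.04)
rect("glue",143,233,166,258,.02,.09);rect("pliers",370,243,432,272,.004,.04)
# height profile of holder
for D,nm in((d,"top"),(s,"side")):
    q=D["P"].reshape(-1,3); m=(q[:,2]>.012)&(q[:,2]<.09)&(q[:,0]>.38)&(q[:,0]<.60)&(q[:,1]>-.02)&(q[:,1]<.2)
    q=q[m]; r=cv2.minAreaRect(q[:,:2].astype(np.float32)); print(nm,r,len(q))
```

```text
cork 489 [461.1  57.7] [47.4 89.3] long-axis deg 80.7 z med/max 0.028 0.0355
cork2 1133 [354.5 207.7] [ 67.7 129.9] long-axis deg -87.2 z med/max 0.0392 0.0473
bin all 1521 [ 564.4 -220. ] [ 72.7 179.2] long-axis deg -83.2 z med/max 0.0329 0.0724
bin board 447 [ 556.9 -157.4] [53.9 71.7] long-axis deg 3.6 z med/max 0.0659 0.0724
plate 702 [ 564.  -242.4] [ 71.3 124.8] long-axis deg -80.6 z med/max 0.0258 0.0339
holder all 1751 [601.6 222.8] [ 74.9 225.1] long-axis deg -66.3 z med/max 0.0243 0.0556
wax 198 [585.5 -13.6] [35.5 50.9] long-axis deg -59.0 z med/max 0.02 0.0257
tin 312 [705.1  17.1] [58.3 58.5] long-axis deg -19.3 z med/max 0.0278 0.0342
glue 107 [451.5 329. ] [26.9 29.7] long-axis deg -36.7 z med/max 0.0441 0.0797
pliers 274 [ 456.1 -389.4] [ 83.  180.2] long-axis deg -87.4 z med/max 0.008 0.0155
top ((0.49007341265678406, 0.089703269302845), (0.21961045265197754, 0.21936915814876556), 0.031778328120708466) 806
side ((0.49033260345458984, 0.08957837522029877), (0.21978944540023804, 0.21919600665569305), 0.27661970257759094) 777
```

View pics/holder_top.png

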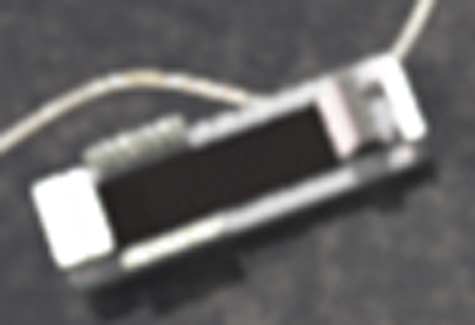

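View pics/holder_side.png

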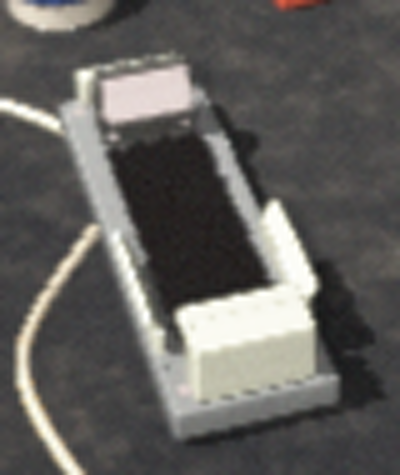

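Lip (white block) at the +y end with the guides beside it, sprung jaw at the −y end. Next come refined holder and bin frames.

Run:
```python
from h import *
def fr(c,a): 
    a=np.radians(a); x=np.array([np.cos(a),np.sin(a)]); return np.array(c),x,np.array([-x[1],x[0]])
for nm in("top","side"):
    D=np.load(nm+"0.npz"); Q=D["P"].reshape(-1,3)
    for lab,c,a,zl,zh in(("hold",(.6016,.2228),-66.3,.010,.09),("bin",(.5644,-.22),-83.2,.012,.09)):
        c0,x,y=fr(c,a); l=np.c_[(Q[:,:2]-c0)@x,(Q[:,:2]-c0)@y,Q[:,2]]*1000
        m=(abs(l[:,0])<125)&(abs(l[:,1])<46)&(l[:,2]>zl*1000)&(l[:,2]<90); l=l[m]
        print(nm,lab,"x",np.percentile(l[:,0],[.3,99.7]).round(1),"y",np.percentile(l[:,1],[.3,99.7]).round(1))
        k=abs(l[:,1])<14
        print(" prof",[(int(b),round(float(np.median(l[k&(abs(l[:,0]-b)<2.5),2])),1)) for b in range(-120,125,5) if (k&(abs(l[:,0]-b)<2.5)).any()])
        # edges y as fn of x for yaw
        xs=np.arange(-70,75,10); hi=[l[abs(l[:,0]-b)<5,1].max() for b in xs if (abs(l[:,0]-b)<5).any()]; lo=[l[abs(l[:,0]-b)<5,1].min() for b in xs if (abs(l[:,0]-b)<5).any()]
        print(" hi",np.round(hi).astype(int),"lo",np.round(lo).astype(int))
# dark rubber pad / in top image
D=np.load("top0.npz"); im,P=D["im"],D["P"]
m=(im.max(-1)<45)&(abs(P[...,2]-.024)<.006)&(np.hypot(P[...,0]-.6,P[...,1]-.22)<.11)
q=P[m][:,:2]*1000; r=cv2.minAreaRect(q.astype(np.float32)); print("pad",m.sum(),r)
v=np.linalg.eigh(np.cov(q.T))[1][:,1]; print("pca",q.mean(0),np.degrees(np.arctan2(v[1],v[0])))
```

```text
top hold x [-110.6  111.9] y [-36.6  36.7]
 prof [(-110, 49.2), (-105, 47.7), (-100, 49.2), (-95, 47.9), (-90, 46.1), (-85, 45.5), (-80, 24.6), (-75, 24.7), (-70, 25.0), (-65, 24.7), (-60, 23.2), (-55, 23.2), (-50, 23.0), (-45, 24.1), (-40, 23.9), (-35, 23.9), (-30, 24.9), (-25, 23.7), (-20, 23.4), (-15, 25.2), (-10, 23.1), (-5, 24.1), (0, 24.6), (5, 23.3), (10, 22.2), (15, 23.7), (20, 22.7), (25, 23.5), (30, 23.5), (35, 24.8), (40, 22.7), (45, 25.0), (50, 24.6), (55, 24.1), (60, 23.2), (65, 39.9), (70, 47.3), (75, 51.6), (80, 51.0), (85, 51.0), (90, 21.5), (95, 20.0), (100, 19.3), (105, 36.4), (110, 34.7), (115, 31.6)]
 hi [35 38 36 35 36 36 34 34 37 41 36 35 37 35 35] lo [-37 -37 -37 -36 -37 -37 -35 -34 -34 -34 -35 -35 -34 -34 -35]
top bin x [-89.3  88.2] y [-36.2  35.9]
 prof [(-90, 50.5), (-85, 65.8), (-80, 66.6), (-75, 64.9), (-70, 66.2), (-65, 65.0), (-60, 66.9), (-55, 67.0), (-50, 65.8), (-45, 65.8), (-40, 66.2), (-35, 64.4), (-30, 25.2), (-25, 26.5), (-20, 26.2), (-15, 26.5), (-10, 25.2), (-5, 25.4), (0, 25.0), (5, 27.5), (10, 25.8), (15, 26.4), (20, 27.7), (25, 25.4), (30, 2
[... 837 characters left out ...]
9 39 38 39 38 39 39 39 39 39 39] lo [-34 -33 -34 -33 -33 -33 -28 -31 -31 -31 -30 -29 -30 -29 -29]
side bin x [-94.2  88.9] y [-31.8  38.9]
 prof [(-95, 38.1), (-90, 42.1), (-85, 41.4), (-80, 66.7), (-75, 66.7), (-70, 67.6), (-65, 67.2), (-60, 66.6), (-55, 67.3), (-50, 67.5), (-45, 66.9), (-40, 66.1), (-35, 65.0), (45, 28.4), (50, 27.2), (55, 27.3), (60, 27.8), (65, 27.1), (70, 28.1), (75, 28.4), (80, 42.2), (85, 38.9), (90, 36.8)]
 hi [ 38  38  39  39  39  39  36  39 -15  27  27  36] lo [-31 -29 -32 -27 -28 -31 -31 -32 -21 -18 -21 -32]
pad 143 ((597.0518188476562, 232.55908203125), (36.70487976074219, 133.78688049316406), 24.745723724365234)
pca [588.28255073 253.08911861] 117.56838545097104
```

```bash
cat >> h.py <<'E'
from scipy.spatial.transform import Rotation as Ro
BIN=(np.array([.5659,-.219]),-83.2); SEAT=(np.array([.597,.237]),-66.3)
def ax(a): a=np.radians(a); return np.array([np.cos(a),np.sin(a),0])
def local(F,p): # frame (x,y,z) -> world
    x=ax(F[1]); y=np.array([-x[1],x[0],0]); return np.r_[F[0],0]+p[0]*x+p[1]*y+np.array([0,0,p[2]])
def toolR(yaw,tilt=0): # tool x=-frame x, z down; tilt deg raises the frame's +x end
    x=ax(yaw); y=np.array([-x[1],x[0],0]); R=np.c_[-x,y,-np.array([0,0,1])]
    R=np.c_[-x,np.cross([0,0,-1],-x),[0,0,-1]]
    return Ro.from_rotvec(-np.radians(tilt)*y).as_matrix()@R
def plan(p,R):
    o=ctrl.get_obs(); R0=np.array(o["ee_rot"]); t=Ro.from_matrix(R0.T@R).as_rotvec()/(np.pi/2)
    print("t",round(o["time"],2),"q",np.round(o["q"],2),"twist",np.round(t,4),"rows>=",np.ceil(abs(t).max()*90/7.1),
     "| slide after twist (tool)",np.round(R.T@(p-o["tcp_pos"])/.03,3),"before",np.round(R0.T@(p-o["tcp_pos"])/.03,3),"F",np.round(o["wrist_force"],1),"gap",round(o["finger_gap"]*93,1))
E
python3 -c "
from h import *
plan(local(BIN,(.052,0,.22)),toolR(-83.2))"
```

```text
t 0.1 q [ 1.12  0.26  1.54  0.    1.35 -0.2 ] twist [-1.000e-03  4.000e-04  7.674e-01] rows>= 10.0 | slide after twist (tool) [-28.328  11.321   2.733] before [-20.698 -22.408   2.762] F [0.6 0.  0.3] gap 93.1
```

```bash
T='{"slide":[0,0,0],"twist":[0,0,0.0767],"fingers":0}'
python3 -m handwheel '[{"slide":[0,0,0],"twist":[0,0,0.0767],"fingers":0},{"slide":[0,0,0],"twist":[0,0,0.0767],"fingers":0},{"slide":[0,0,0],"twist":[0,0,0.0767],"fingers":0},{"slide":[0,0,0],"twist":[0,0,0.0767],"fingers":0},{"slide":[0,0,0],"twist":[0,0,0.0767],"fingers":0},{"slide":[0,0,0],"twist":[0,0,0.0767],"fingers":0},{"slide":[0,0,0],"twist":[0,0,0.0767],"fingers":0},{"slide":[0,0,0],"twist":[0,0,0.0767],"fingers":0},{"slide":[0,0,0],"twist":[0,0,0.0767],"fingers":0},{"slide":[0,0,0],"twist":[0,0,0.0767],"fingers":0}]'
python3 -m handwheel '[{"slide":[-0.885,0.354,0],"twist":[0,0,0],"fingers":0},{"slide":[-0.885,0.354,0],"twist":[0,0,0],"fingers":0},{"slide":[-0.885,0.354,0],"twist":[0,0,0],"fingers":0},{"slide":[-0.885,0.354,0],"twist":[0,0,0],"fingers":0},{"slide":[-0.885,0.354,0],"twist":[0,0,0],"fingers":0},{"slide":[-0.885,0.354,0],"twist":[0,0,0],"fingers":0},{"slide":[-0.885,0.354,0],"twist":[0,0,0],"fingers":0},{"slide":[-0.885,0.354,0],"twist":[0,0,0],"fingers":0},{"slide":[-0.885,0.354,0],"twist":[0,0,0],"fingers":0},{"slide":[-0.885,0.354,0],"twist":[0,0,0],"fingers":0}]'
python3 -m handwheel '[{"slide":[-0.885,0.354,0.1],"twist":[0,0,0],"fingers":0},{"slide":[-0.885,0.354,0.1],"twist":[0,0,0],"fingers":0},{"slide":[-0.885,0.354,0.1],"twist":[0,0,0],"fingers":0},{"slide":[-0.885,0.354,0.1],"twist":[0,0,0],"fingers":0},{"slide":[-0.885,0.354,0.1],"twist":[0,0,0],"fingers":0},{"slide":[-0.885,0.354,0.1],"twist":[0,0,0],"fingers":0},{"slide":[-0.885,0.354,0.1],"twist":[0,0,0],"fingers":0},{"slide":[-0.885,0.354,0.1],"twist":[0,0,0],"fingers":0},{"slide":[-0.885,0.354,0.1],"twist":[0,0,0],"fingers":0},{"slide":[-0.885,0.354,0.1],"twist":[0,0,0],"fingers":0}]'
python3 -m handwheel '[{"slide":[-0.885,0.354,0.1],"twist":[0,0,0],"fingers":0},{"slide":[-0.885,0.354,0.1],"twist":[0,0,0],"fingers":0},{"slide":[-0.885,0.354,0.1],"twist":[0,0,0],"fingers":0},{"slide":[-0.885,0.354,0.1],"twist":[0,0,0],"fingers":0},{"slide":[-0.885,0.354,0.1],"twist":[0,0,0],"fingers":0},{"slide":[-0.885,0.354,0.1],"twist":[0,0,0],"fingers":0},{"slide":[-0.885,0.354,0.1],"twist":[0,0,0],"fingers":0},{"slide":[-0.885,0.354,0.1],"twist":[0,0,0],"fingers":0},{"slide":[-0.885,0.354,0.1],"twist":[0,0,0],"fingers":0},{"slide":[-0.885,0.354,0.1],"twist":[0,0,0],"fingers":0}]'
python3 -c "
from h import *
plan(local(BIN,(.052,0,.17)),toolR(-83.2))"
```

```text
time: 0.93
tcp_pos: [0.1342, 0.5331, 0.3023]
ee_rot: [[-0.113, 0.994, -0.0], [0.994, 0.113, -0.001], [-0.001, -0.001, -1.0]]
wrist_force: [-0.5, -0.1, 0.3]
finger_gap: 1.003
finger_force: 0.0
time: 1.77
tcp_pos: [0.2715, 0.281, 0.3025]
ee_rot: [[-0.119, 0.993, -0.0], [0.993, 0.119, -0.0], [-0.0, -0.0, -1.0]]
wrist_force: [1.1, -0.0, -0.1]
finger_gap: 1.001
finger_force: 0.0
time: 2.6
tcp_pos: [0.4086, 0.03, 0.2724]
ee_rot: [[-0.119, 0.993, -0.0], [0.993, 0.119, 0.0], [0.0, -0.0, -1.0]]
wrist_force: [-0.4, 0.1, 0.4]
finger_gap: 1.001
finger_force: 0.0
time: 3.43
tcp_pos: [0.5457, -0.2208, 0.242]
ee_rot: [[-0.119, 0.993, -0.001], [0.993, 0.119, 0.001], [0.001, -0.001, -1.0]]
wrist_force: [0.6, 0.9, 0.8]
finger_gap: 1.003
finger_force: 0.0
t 3.43 q [-0.57  0.37  1.53  0.    1.24 -0.69] twist [-0.0005 -0.0005  0.0002] rows>= 1.0 | slide after twist (tool) [-1.753  0.677  2.401] before [-1.755  0.678  2.399] F [0.6 0.9 0.8] gap 93.3
```

```bash
python3 -m handwheel '[{"slide":[-0.6,0.226,0.6],"twist":[0,0,0],"fingers":0},{"slide":[-0.6,0.226,0.6],"twist":[0,0,0],"fingers":0},{"slide":[-0.553,0.226,0.6],"twist":[0,0,0],"fingers":0},{"slide":[0,0,0.6],"twist":[0,0,0],"fingers":0},{"slide":[0,0,0],"twist":[0,0,0],"fingers":0}]'
python3 - <<'E'
from h import *
o=ctrl.get_obs()
a,_,_,_=shot("top");b,P,_,_=shot("side")
A=cv2.resize(a[150:270,300:420],(400,400),interpolation=2);B=cv2.resize(b[120:240,230:350],(400,400),interpolation=2)
save(np.hstack([A,B]),"above.png")
# fingers in both views: points between z .085 and .15 around tool
R=np.array(o["ee_rot"]);
for n in("top","side"):
    im,P,_,_=shot(n); l=(P.reshape(-1,3)-o["tcp_pos"])@R*1000
    m=(l[:,2]>5)&(l[:,2]<90)&(abs(l[:,0])<40)&(abs(l[:,1])<80); q=l[m]; print(n,m.sum(),np.percentile(q,[1,99],axis=0).round(1).tolist())
    m=(l[:,2]>-60)&(l[:,2]<-2)&(abs(l[:,0])<60)&(abs(l[:,1])<110); q=l[m]; print(n,m.sum(),np.percentile(q,[2,98],axis=0).round(1).tolist())
E
```

```text
time: 3.85
tcp_pos: [0.5701, -0.2692, 0.1659]
ee_rot: [[-0.118, 0.993, -0.007], [0.993, 0.118, 0.005], [0.005, -0.006, -1.0]]
wrist_force: [-0.5, 0.9, -1.1]
finger_gap: 1.001
finger_force: 0.0
top 9 [[-2.1, 46.1, 29.6], [8.6, 48.9, 73.8]]
top 179 [[-19.5, -39.6, -51.5], [36.8, 93.0, -12.7]]
side 233 [[2.1, -59.0, 5.9], [13.8, 66.2, 75.9]]
side 958 [[-26.0, -85.5, -57.2], [39.1, 92.6, -12.2]]
```

View pics/above.png

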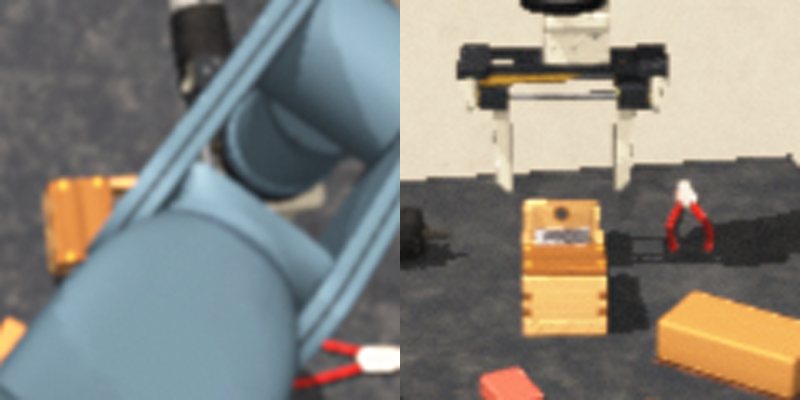

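The side view shows the fingers straddling the bin. It reads +3.6 mm in x at the known fingers and the top view reads about right, so I'll use the top-view frames.

```bash
sed -i 's/^BIN=.*/BIN=(np.array([.5644,-.220]),-83.2); SEAT=(np.array([.5958,.2361]),-66.3)/' h.py; python3 -c "
from h import *
plan(local(BIN,(.052,0,.10)),toolR(-83.2))"
```

```text
t 4.05 q [-0.62  0.51  1.49  0.    1.14 -0.74] twist [0.0006 0.0005 0.0006] rows>= 1.0 | slide after twist (tool) [-0.075 -0.062  2.396] before [-0.074 -0.064  2.396] F [-0.4 -0.5  0.9] gap 93.0
```

```bash
python3 -m handwheel '[{"slide":[-0.075,-0.062,0.5],"twist":[0,0,0],"fingers":0},{"slide":[0,0,0.5],"twist":[0,0,0],"fingers":0},{"slide":[0,0,0.5],"twist":[0,0,0],"fingers":0},{"slide":[0,0,0.5],"twist":[0,0,0],"fingers":0},{"slide":[0,0,0.4],"twist":[0,0,0],"fingers":0},{"slide":[0,0,0],"twist":[0,0,0],"fingers":0}]'
python3 -m handwheel '[{"slide":[0,0,0],"twist":[0,0,0],"fingers":1},{"slide":[0,0,0],"twist":[0,0,0],"fingers":1},{"slide":[0,0,0],"twist":[0,0,0],"fingers":1},{"slide":[0,0,0],"twist":[0,0,0],"fingers":1},{"slide":[0,0,0],"twist":[0,0,0],"fingers":1},{"slide":[0,0,0],"twist":[0,0,0],"fingers":1},{"slide":[0,0,0],"twist":[0,0,0],"fingers":1},{"slide":[0,0,0],"twist":[0,0,0],"fingers":1}]' 30
python3 -c "
from h import *
# arc about covered end's lower edge, tool-frame rows, 8 steps of 3.25 deg
o=ctrl.get_obs();p=o['tcp_pos'];R=np.array(o['ee_rot']);x=ax(-83.2);piv=local(BIN,(-.080,0,.014))
w=-np.array([-x[1],x[0],0]);r=p-piv
P=[piv+Ro.from_rotvec(w*np.radians(a)).apply(r) for a in np.linspace(0,26,9)]
Rs=[Ro.from_rotvec(w*np.radians(a)).as_matrix()@R for a in np.linspace(0,26,9)]
for i in range(8): print(np.round(Rs[i].T@(P[i+1]-P[i])/.03,3),np.round(Ro.from_matrix(Rs[i].T@Rs[i+1]).as_rotvec()/(np.pi/2),4))
"
```

```text
time: 4.55
tcp_pos: [0.5696, -0.2709, 0.0975]
ee_rot: [[-0.119, 0.993, -0.002], [0.993, 0.119, 0.001], [0.002, -0.002, -1.0]]
wrist_force: [0.1, 1.5, 0.1]
finger_gap: 1.002
finger_force: 0.0
time: 5.22
tcp_pos: [0.5704, -0.272, 0.0991]
ee_rot: [[-0.119, 0.993, 0.0], [0.993, 0.119, -0.0], [-0.0, 0.0, -1.0]]
wrist_force: [-0.2, 0.2, 2.5]
finger_gap: 0.555
finger_force: 30.0
[ 0.168  0.    -0.246] [ 0.     -0.0361 -0.    ]
[ 0.168  0.    -0.246] [ 0.     -0.0361 -0.    ]
[ 0.168  0.    -0.246] [ 0.     -0.0361 -0.    ]
[ 0.168  0.    -0.246] [ 0.     -0.0361 -0.    ]
[ 0.168  0.    -0.246] [ 0.     -0.0361 -0.    ]
[ 0.168  0.    -0.246] [ 0.     -0.0361 -0.    ]
[ 0.168  0.    -0.246] [ 0.     -0.0361 -0.    ]
[ 0.168  0.    -0.246] [ 0.     -0.0361 -0.    ]
```

```bash
python3 -m handwheel '[{"slide":[0.15,0,-0.25],"twist":[0,-0.0361,0],"fingers":1},{"slide":[0.15,0,-0.25],"twist":[0,-0.0361,0],"fingers":1},{"slide":[0.15,0,-0.25],"twist":[0,-0.0361,0],"fingers":1},{"slide":[0.15,0,-0.25],"twist":[0,-0.0361,0],"fingers":1},{"slide":[0.15,0,-0.25],"twist":[0,-0.0361,0],"fingers":1},{"slide":[0.15,0,-0.25],"twist":[0,-0.0361,0],"fingers":1},{"slide":[0.15,0,-0.25],"twist":[0,-0.0361,0],"fingers":1},{"slide":[0.15,0,-0.25],"twist":[0,-0.0361,0],"fingers":1},{"slide":[0,0,0],"twist":[0,0,0],"fingers":1}]' 40
python3 - <<'E'
from h import *
o=ctrl.get_obs(); print(o["wrist_force"].round(1) if hasattr(o["wrist_force"],"round") else o["wrist_force"],o["finger_gap"])
b,P,_,_=shot("side"); save(b,"tilt.png",(240,120,340,230),5)
E
```

```text
time: 5.97
tcp_pos: [0.5648, -0.2242, 0.1507]
ee_rot: [[-0.11, 0.992, 0.054], [0.891, 0.122, -0.438], [-0.441, -0.0, -0.897]]
wrist_force: [-1.5, -3.5, -1.4]
finger_gap: 0.555
finger_force: 40.0
[-1.5 -3.5 -1.4] 0.5546685751848689
```

View pics/tilt.png

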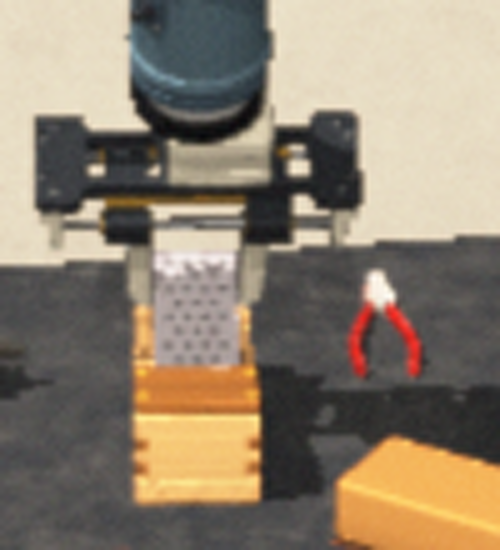

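The plate is raised between the fingers with its far end still under the board, and the contact force is small. Next I draw it out along its length.

```bash
python3 -m handwheel '[{"slide":[-0.35,0,-0.01],"twist":[0,0,0],"fingers":1},{"slide":[-0.35,0,-0.01],"twist":[0,0,0],"fingers":1},{"slide":[-0.35,0,-0.01],"twist":[0,0,0],"fingers":1},{"slide":[-0.35,0,-0.01],"twist":[0,0,0],"fingers":1},{"slide":[-0.35,0,-0.01],"twist":[0,0,0],"fingers":1},{"slide":[-0.35,0,-0.01],"twist":[0,0,0],"fingers":1},{"slide":[-0.35,0,-0.01],"twist":[0,0,0],"fingers":1},{"slide":[-0.35,0,-0.01],"twist":[0,0,0],"fingers":1}]' 40
python3 -m handwheel '[{"slide":[-0.3,0,-0.6],"twist":[0,0,0],"fingers":1},{"slide":[-0.3,0,-0.6],"twist":[0,0,0],"fingers":1},{"slide":[-0.3,0,-0.6],"twist":[0,0,0],"fingers":1},{"slide":[-0.3,0,-0.6],"twist":[0,0,0],"fingers":1},{"slide":[0,0,0],"twist":[0,0.06,0],"fingers":1},{"slide":[0,0,0],"twist":[0,0.06,0],"fingers":1},{"slide":[0,0,0],"twist":[0,0.06,0],"fingers":1},{"slide":[0,0,0],"twist":[0,0,0],"fingers":1}]' 40
python3 - <<'E'
from h import *
# nominal: plate grasped at its x=+52mm, tilt 10; grip height from pad: underside = tips +? ; TCP above plate underside line
h=.0991-.014 # TCP height over underside at grasp
def tgt(xe,lift,tilt):
    c,s=np.cos(np.radians(tilt)),np.sin(np.radians(tilt))
    return local(SEAT,(xe+.132*c-h*s,0,.024+lift+.132*s+h*c)),toolR(-66.3,tilt)
plan(*tgt(-.045,.05,10))
E
```

```text
time: 6.68
tcp_pos: [0.5735, -0.3007, 0.1895]
ee_rot: [[-0.106, 0.993, 0.052], [0.893, 0.118, -0.435], [-0.438, 0.0, -0.899]]
wrist_force: [0.2, 0.6, -2.8]
finger_gap: 0.554
finger_force: 40.0
time: 7.35
tcp_pos: [0.574, -0.3029, 0.2707]
ee_rot: [[-0.115, 0.993, 0.022], [0.979, 0.117, -0.167], [-0.169, 0.002, -0.986]]
wrist_force: [-0.1, -1.3, -2.1]
finger_gap: 0.553
finger_force: 40.0
t 7.35 q [-0.6   0.41  1.4  -0.13  1.21 -0.68] twist [-0.0309 -0.0031 -0.1862] rows>= 3.0 | slide after twist (tool) [14.129  7.888  0.554] before [15.804  3.499  0.348] F [-0.1 -1.3 -2.1] gap 51.4
```

```bash
python3 -m handwheel '[{"slide":[0,0,0],"twist":[-0.0103,-0.001,-0.062],"fingers":1},{"slide":[0,0,0],"twist":[-0.0103,-0.001,-0.062],"fingers":1},{"slide":[0,0,0],"twist":[-0.0103,-0.001,-0.062],"fingers":1},{"slide":[0.706,0.394,0],"twist":[0,0,0],"fingers":1},{"slide":[0.706,0.394,0],"twist":[0,0,0],"fingers":1},{"slide":[0.706,0.394,0],"twist":[0,0,0],"fingers":1},{"slide":[0.706,0.394,0],"twist":[0,0,0],"fingers":1},{"slide":[0.706,0.394,0],"twist":[0,0,0],"fingers":1},{"slide":[0.706,0.394,0],"twist":[0,0,0],"fingers":1},{"slide":[0.706,0.394,0],"twist":[0,0,0],"fingers":1}]'
python3 -m handwheel '[{"slide":[0.706,0.394,0],"twist":[0,0,0],"fingers":1},{"slide":[0.706,0.394,0],"twist":[0,0,0],"fingers":1},{"slide":[0.706,0.394,0],"twist":[0,0,0],"fingers":1},{"slide":[0.706,0.394,0],"twist":[0,0,0],"fingers":1},{"slide":[0.706,0.394,0],"twist":[0,0,0],"fingers":1},{"slide":[0.706,0.394,0],"twist":[0,0,0],"fingers":1},{"slide":[0.706,0.394,0],"twist":[0,0,0],"fingers":1},{"slide":[0.706,0.394,0],"twist":[0,0,0],"fingers":1}]'
python3 -m handwheel '[{"slide":[0.706,0.394,0],"twist":[0,0,0],"fingers":1},{"slide":[0.706,0.394,0],"twist":[0,0,0],"fingers":1},{"slide":[0.706,0.394,0],"twist":[0,0,0],"fingers":1},{"slide":[0.706,0.394,0],"twist":[0,0,0],"fingers":1},{"slide":[0.706,0.394,0],"twist":[0,0,0],"fingers":1},{"slide":[0,0,0],"twist":[0,0,0],"fingers":1},{"slide":[0,0,0],"twist":[0,0,0],"fingers":1}]'
cat >> h.py <<'E'
h=.0851
def tgt(xe,lift,tilt,g=.132,dy=0):
    c,s=np.cos(np.radians(tilt)),np.sin(np.radians(tilt))
    return local(SEAT,(xe+g*c-h*s,dy,.024+lift+g*s+h*c)),toolR(SEAT[1],tilt)
E
python3 - <<'E'
from h import *
plan(*tgt(-.045,.05,10)); o=ctrl.get_obs(); R=np.array(o["ee_rot"]); p=np.array(o["tcp_pos"])
pics=[]
for n in("side","top"):
    im,P,_,_=shot(n); pics.append(im); l=(P.reshape(-1,3)-p)@R*1000
    # plate points: in tool frame z between 65 and 95
    m=(l[:,2]>60)&(l[:,2]<95)&(l[:,0]>12)&(l[:,0]<150)&(abs(l[:,1])<40); q=l[m]
    if m.sum()>20:
        print(n,m.sum(),np.percentile(q,[1,50,99],axis=0).round(1).tolist(),cv2.minAreaRect(q[:,:2].astype(np.float32)))
        c=np.polyfit(q[:,0],q[:,2],1); print("top plane z=",c)
save(np.hstack([cv2.resize(pics[0][180:340,180:340],(400,400)),cv2.resize(pics[1][120:280,120:280],(400,400))]),"over.png")
E
```

```text
time: 8.18
tcp_pos: [0.5902, -0.1322, 0.2432]
ee_rot: [[-0.398, 0.915, 0.069], [0.9, 0.404, -0.163], [-0.177, -0.003, -0.984]]
wrist_force: [-0.1, 0.4, -1.9]
finger_gap: 0.56
finger_force: 40.0
time: 8.85
tcp_pos: [0.6094, 0.0586, 0.2134]
ee_rot: [[-0.398, 0.915, 0.07], [0.9, 0.404, -0.163], [-0.177, -0.002, -0.984]]
wrist_force: [0.2, -0.2, -2.3]
finger_gap: 0.55
finger_force: 40.0
time: 9.43
tcp_pos: [0.6211, 0.1781, 0.1944]
ee_rot: [[-0.4, 0.914, 0.069], [0.899, 0.406, -0.162], [-0.176, -0.003, -0.984]]
wrist_force: [-0.8, -0.8, -2.8]
finger_gap: 0.555
finger_force: 40.0
t 9.43 q [ 0.18  0.51  1.45 -0.19  1.15 -0.16] twist [-0.0012  0.0017  0.0033] rows>= 1.0 | slide after twist (tool) [-0.148  0.005  0.489] before [-0.147  0.005  0.489] F [-0.8 -0.8 -2.8] gap 51.6
side 1139 [[13.6, -23.1, 70.2], [82.0, 3.8, 73.2], [133.1, 28.5, 84.6]] ((73.35679626464844, 2.7487831115722656), (122.60514068603516, 52.29100036621094), 0.058351386338472366)
top plane z= [2.74264016e-02 7.16115523e+01]
```

View pics/over.png

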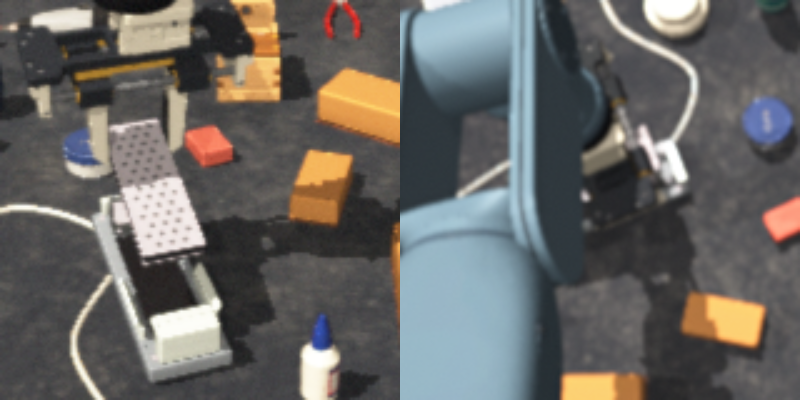

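The side view shows the plate held above the holder and lined up with it. It is tilted about 1.5° more than the tool, so I'll allow for that and come down just short of the lip.

```bash
cat >> h.py <<'E'
SLIP=1.5
def tgt(xe,lift,tilt,slip=None):
    slip=SLIP if slip is None else slip
    c,s=np.cos(np.radians(tilt)),np.sin(np.radians(tilt)); R=toolR(SEAT[1],tilt-slip)
    G=local(SEAT,(xe+.132*c-.006*s,0,.024+lift+.132*s+.006*c))
    return G-R[:,2]*.079,R
E
python3 - <<'E'
from h import *
plan(*tgt(-.055,.010,10.5))
E
```

```text
t 9.53 q [ 0.18  0.51  1.45 -0.19  1.15 -0.16] twist [-0.0014  0.0126  0.0018] rows>= 1.0 | slide after twist (tool) [0.393 0.022 1.724] before [0.427 0.027 1.716] F [ 0.6 -0.1 -2.3] gap 51.6
```

```bash
python3 -m handwheel '[{"slide":[0,0,0],"twist":[-0.0014,0.0126,0.0018],"fingers":1},{"slide":[0.1,0.005,0.43],"twist":[0,0,0],"fingers":1},{"slide":[0.1,0.005,0.43],"twist":[0,0,0],"fingers":1},{"slide":[0.1,0.005,0.43],"twist":[0,0,0],"fingers":1},{"slide":[0.1,0.005,0.43],"twist":[0,0,0],"fingers":1},{"slide":[0,0,0],"twist":[0,0,0],"fingers":1},{"slide":[0,0,0],"twist":[0,0,0],"fingers":1}]'
cat > m.py <<'E'
from h import *
o=ctrl.get_obs()
x=ax(SEAT[1]); y=np.array([-x[1],x[0],0])
im,P,_,_=shot("side"); d=P.reshape(-1,3)-np.r_[SEAT[0],.024]; l=np.c_[d@x,d@y,d[:,2]]*1000
k=(abs(l[:,1]-3)<18)&(l[:,2]>-6)&(l[:,2]<70)&(abs(l[:,0])<120)
print([(b,np.round(np.percentile(l[k&(abs(l[:,0]-b)<2),2],[10,50,90]),1).tolist()) for b in range(-100,60,4) if (k&(abs(l[:,0]-b)<2)).sum()>3])
g=l[k&(l[:,0]>-45)&(l[:,0]<25)&(l[:,2]>14)]
if len(g)>20: c=np.polyfit(g[:,0],g[:,2],1); print("plate top slope deg",np.degrees(np.arctan(c[0])),"z at x=-55",np.polyval(c,-55))
k=(abs(l[:,1])<45)&(l[:,2]>14)&(l[:,0]>-40)&(l[:,0]<20); print("plate y",np.percentile(l[k,1],[2,98]),"F",o["wrist_force"])
E
python3 m.py; python3 -c "
from h import *
plan(*tgt(-.055,.010,10.5))"
```

```text
time: 10.12
tcp_pos: [0.6203, 0.1793, 0.1419]
ee_rot: [[-0.395, 0.917, 0.061], [0.905, 0.4, -0.142], [-0.155, -0.001, -0.988]]
wrist_force: [-0.1, -1.2, -1.8]
finger_gap: 0.556
finger_force: 40.0
[(-100, [-5.9, -4.5, 19.3]), (-96, [-3.5, 9.8, 22.7]), (-92, [14.4, 24.5, 26.2]), (-88, [23.7, 24.7, 26.3]), (-84, [23.4, 24.2, 26.1]), (-80, [23.4, 24.7, 25.2]), (-76, [22.5, 23.0, 23.9]), (-72, [21.8, 22.6, 23.9]), (-68, [21.2, 21.9, 23.3]), (-60, [19.9, 22.3, 22.7]), (-56, [14.6, 20.6, 25.7]), (-52, [20.5, 25.6, 27.2]), (-48, [25.6, 26.8, 28.5]), (-44, [24.9, 26.8, 28.8]), (-40, [25.6, 27.5, 29.6]), (-36, [26.8, 27.7, 29.8]), (-32, [27.4, 28.9, 30.1]), (-28, [28.1, 29.6, 31.3]), (-24, [29.1, 30.5, 31.7]), (-20, [29.2, 30.6, 32.4]), (-16, [30.2, 31.4, 32.9]), (-12, [31.1, 32.1, 33.6]), (-8, [31.4, 32.9, 34.9]), (-4, [32.6, 34.3, 35.3]), (0, [32.9, 34.0, 35.5]), (4, [33.8, 34.9, 36.6]), (8, [34.2, 35.8, 37.2]), (12, [34.8, 36.0, 37.2]), (16, [35.4, 37.2, 38.6]), (20, [36.3, 37.9, 39.6]), (24, [37.0, 38.5, 39.5]), (28, [37.4, 38.8, 40.2]), (32, [38.8, 39.6, 41.2]), (36, [37.7, 40.4, 41.8]), (40, [39.5, 41.1, 42.1]), (44, [39.6, 41.4, 42.8]), (48, [41.4, 42.5, 43.6]), (52, [41.8, 42.5, 43.9]), (56, [41.9, 43.8, 45.3])]
plate top slope deg 9.504066322307205 z at x=-55 25.114707507044614
plate y [-29.48700942  42.16123954] F [-0.10567663 -1.18872851 -1.7756736 ]
t 10.17 q [ 0.18  0.56  1.5  -0.17  1.05 -0.15] twist [ 0.0002 -0.0009 -0.0012] rows>= 1.0 | slide after twist (tool) [ 0.02  -0.009  0.024] before [ 0.02  -0.009  0.024] F [-0.  -0.5 -2. ] gap 51.8
```

```bash
sed -i 's/^SLIP=.*/SLIP=0.5/' h.py
python3 - <<'E'
from h import *
o=ctrl.get_obs(); plan(*tgt(-.062,.003,10.3))
p,R=tgt(-.062,.003,10.3)
for a in((-.068,.002,10.3),(-.075,.0012,10),(-.0805,.0005,9.5),(-.0805,.0003,8.5),(-.0805,.0002,7.5),(-.0805,0,6.5)):
    q,S=tgt(*a); print(a,np.round(R.T@(q-p)/.03,3),np.round(Ro.from_matrix(R.T@S).as_rotvec()/(np.pi/2),4)); p,R=q,S
E
```

```text
t 10.17 q [ 0.18  0.56  1.5  -0.17  1.05 -0.15] twist [ 0.0002 -0.0098 -0.0012] rows>= 1.0 | slide after twist (tool) [ 0.325 -0.009  0.229] before [ 0.322 -0.01   0.234] F [-0.  -0.5 -2. ] gap 51.8
(-0.068, 0.002, 10.3) [ 0.203  0.    -0.001] [0. 0. 0.]
(-0.075, 0.0012, 10) [ 0.219 -0.     0.01 ] [-0.      0.0033 -0.    ]
(-0.0805, 0.0005, 9.5) [ 0.16  -0.     0.031] [0.     0.0056 0.    ]
(-0.0805, 0.0003, 8.5) [-0.048  0.     0.084] [-0.      0.0111 -0.    ]
(-0.0805, 0.0002, 7.5) [-0.049 -0.     0.08 ] [0.     0.0111 0.    ]
(-0.0805, 0, 6.5) [-0.049 -0.     0.084] [-0.      0.0111 -0.    ]
```

```bash
python3 -m handwheel '[{"slide":[0,0,0],"twist":[0,-0.0098,-0.0012],"fingers":1},{"slide":[0.16,-0.005,0.115],"twist":[0,0,0],"fingers":1},{"slide":[0.165,-0.004,0.114],"twist":[0,0,0],"fingers":1},{"slide":[0,0,0],"twist":[0,0,0],"fingers":1},{"slide":[0,0,0],"twist":[0,0,0],"fingers":1}]'
python3 -m handwheel '[{"slide":[0.1,0,0],"twist":[0,0,0],"fingers":1},{"slide":[0.103,0,0],"twist":[0,0,0],"fingers":1},{"slide":[0,0,0],"twist":[0,0,0],"fingers":1},{"slide":[0,0,0],"twist":[0,0,0],"fingers":1}]'
python3 m.py | tail -2
```

```text
time: 10.58
tcp_pos: [0.6163, 0.1887, 0.1335]
ee_rot: [[-0.398, 0.915, 0.068], [0.901, 0.404, -0.156], [-0.17, -0.001, -0.985]]
wrist_force: [-0.3, 0.3, -2.0]
finger_gap: 0.555
finger_force: 40.0
time: 10.92
tcp_pos: [0.6143, 0.1939, 0.1328]
ee_rot: [[-0.398, 0.915, 0.068], [0.902, 0.403, -0.156], [-0.17, -0.0, -0.985]]
wrist_force: [0.6, 0.0, -2.6]
finger_gap: 0.555
finger_force: 40.0
plate top slope deg 10.300292630489556 z at x=-55 16.825815974269677
plate y [-36.12567375  40.82395825] F [ 0.62427266  0.01098907 -2.57942334]
```

```bash
python3 -m handwheel '[{"slide":[0.11,0,0.005],"twist":[0,0.0016,0],"fingers":1},{"slide":[0.11,0,0.005],"twist":[0,0.0017,0],"fingers":1},{"slide":[0,0,0],"twist":[0,0,0],"fingers":1},{"slide":[0,0,0],"twist":[0,0,0],"fingers":1}]'
python3 -m handwheel '[{"slide":[0.08,0,0.015],"twist":[0,0.0028,0],"fingers":1},{"slide":[0.08,0,0.015],"twist":[0,0.0028,0],"fingers":1},{"slide":[0,0,0],"twist":[0,0,0],"fingers":1},{"slide":[0,0,0],"twist":[0,0,0],"fingers":1}]'
python3 m.py | tail -2;python3 -c "
from h import *
plan(*tgt(-.0805,.0005,9.5))"
```

```text
time: 11.3
tcp_pos: [0.6119, 0.1996, 0.1314]
ee_rot: [[-0.398, 0.915, 0.067], [0.903, 0.403, -0.151], [-0.165, -0.0, -0.986]]
wrist_force: [0.7, -0.6, -2.1]
finger_gap: 0.557
finger_force: 40.0
time: 11.63
tcp_pos: [0.6122, 0.2002, 0.1309]
ee_rot: [[-0.398, 0.915, 0.067], [0.903, 0.404, -0.149], [-0.163, 0.001, -0.987]]
wrist_force: [5.5, -14.2, 0.3]
finger_gap: 0.556
finger_force: 40.0
plate top slope deg 9.785989017773426 z at x=-55 17.15009138050081
plate y [-37.4188433   41.23533905] F [  5.52490232 -14.23508964   0.30878341]
t 11.68 q [ 0.21  0.57  1.51 -0.19  1.03 -0.11] twist [0.0008 0.0042 0.0011] rows>= 1.0 | slide after twist (tool) [ 0.107 -0.018  0.005] before [ 0.107 -0.018  0.005] F [  5.6 -14.5   0.1] gap 51.5
```

The force rose about 15 N along the holder axis at 3 mm short of nominal. That fits the tilted end's top corner meeting the stop. I'll relieve the push and lower the jaw end.

```bash
python3 -m handwheel '[{"slide":[-0.1,0,0],"twist":[0,0,0],"fingers":1},{"slide":[-0.04,0,0.083],"twist":[0,0.0111,0],"fingers":1},{"slide":[-0.04,0,0.083],"twist":[0,0.0111,0],"fingers":1},{"slide":[0,0,0],"twist":[0,0,0],"fingers":1},{"slide":[0,0,0],"twist":[0,0,0],"fingers":1}]'
python3 m.py | tail -2
python3 -m handwheel '[{"slide":[-0.02,0,0.06],"twist":[0,0.008,0],"fingers":1},{"slide":[0,0,0],"twist":[0,0,0],"fingers":1},{"slide":[0,0,0],"twist":[0,0,0],"fingers":1}]'
python3 m.py;python3 -c "
from h import *
plan(*tgt(-.0805,.0005,6.8))"
```

```text
time: 12.1
tcp_pos: [0.6137, 0.1965, 0.1259]
ee_rot: [[-0.399, 0.915, 0.051], [0.908, 0.403, -0.113], [-0.124, 0.001, -0.992]]
wrist_force: [3.9, -6.6, -0.5]
finger_gap: 0.551
finger_force: 40.0
plate top slope deg 7.560227321302429 z at x=-55 15.867818463555684
plate y [-35.96331413  40.46557356] F [ 3.8517225  -6.64577559 -0.45936588]
time: 12.4
tcp_pos: [0.6142, 0.1956, 0.1244]
ee_rot: [[-0.4, 0.915, 0.046], [0.909, 0.403, -0.102], [-0.112, 0.001, -0.994]]
wrist_force: [2.2, -7.3, -1.3]
finger_gap: 0.555
finger_force: 40.0
[(-100, [-5.1, 1.9, 14.5]), (-96, [-3.3, 10.0, 23.4]), (-92, [1.8, 23.9, 25.6]), (-88, [23.6, 24.9, 26.0]), (-84, [23.4, 24.7, 25.6]), (-80, [23.3, 24.8, 25.7]), (-76, [22.1, 23.1, 24.6]), (-72, [21.7, 22.9, 23.8]), (-68, [20.6, 21.6, 23.4]), (-56, [14.6, 16.1, 17.3]), (-52, [14.8, 16.3, 17.8]), (-48, [15.1, 16.8, 17.8]), (-44, [15.2, 16.8, 18.2]), (-40, [15.8, 17.2, 19.1]), (-36, [17.0, 18.2, 19.2]), (-32, [17.4, 18.8, 19.9]), (-28, [17.8, 19.2, 20.1]), (-24, [17.8, 19.4, 20.7]), (-20, [18.4, 20.0, 21.9]), (-16, [18.9, 20.7, 22.3]), (-12, [19.6, 20.3, 22.1]), (-8, [20.0, 21.2, 22.8]), (-4, [20.2, 21.9, 23.8]), (0, [20.8, 21.9, 23.9]), (4, [21.8, 23.2, 23.9]), (8, [21.4, 23.4, 25.0]), (12, [22.4, 23.7, 25.0]), (16, [22.9, 23.9, 26.1]), (20, [23.4, 24.5, 26.0]), (24, [23.6, 25.3, 26.1]), (28, [24.5, 26.0, 27.3]), (32, [25.4, 26.4, 27.1]), (36, [25.0, 26.1, 28.4]), (40, [24.7, 26.7, 28.8]), (44, [26.1, 27.4, 29.4]), (48, [26.2, 27.8, 29.0]), (52, [26.4, 28.4, 30.1]), (56, [28.2, 29.4, 30.7])]
plate top slope deg 6.821831345788745 z at x=-55 15.715908961966765
plate y [-35.89841308  40.86378697] F [ 2.18324949 -7.30002953 -1.25972497]
t 12.45 q [ 0.18  0.58  1.51 -0.13  1.03 -0.17] twist [0.0009 0.0016 0.0007] rows>= 1.0 | slide after twist (tool) [ 0.107 -0.018 -0.019] before [ 0.107 -0.018 -0.019] F [ 3.9 -7.7 -0.9] gap 51.7
```

```bash
python3 -m handwheel '[{"slide":[0,0,0],"twist":[0,0,0],"fingers":0.35},{"slide":[0,0,0],"twist":[0,0,0],"fingers":0},{"slide":[0,0,0],"twist":[0,0,0],"fingers":0},{"slide":[0,0,0],"twist":[0,0,0],"fingers":0},{"slide":[0,0,0],"twist":[0,0,0],"fingers":0},{"slide":[0,0,0],"twist":[0,0,0],"fingers":0}]'
python3 m.py | tail -2
python3 -m handwheel '[{"slide":[0,0,-0.5],"twist":[0,0,0],"fingers":0},{"slide":[0,0,-0.8],"twist":[0,0,0],"fingers":0},{"slide":[0,0,-0.8],"twist":[0,0,0],"fingers":0},{"slide":[0,0,-0.8],"twist":[0,0,0],"fingers":0},{"slide":[0,0,-0.8],"twist":[0,0,0],"fingers":0},{"slide":[0,0,0],"twist":[0,0,0],"fingers":0}]'
python3 m.py|tail -2
python3 - <<'E'
from h import *
C=(np.array([.4611,.0577]),80.7-180) # frame x along long side, pointing -y
plan(local(C,(0,0,.16)),toolR(C[1]))
b,P,_,_=shot("side"); save(b,"placed.png",(190,210,310,330),5)
E
```

```text
time: 12.95
tcp_pos: [0.6126, 0.1978, 0.1239]
ee_rot: [[-0.401, 0.915, 0.044], [0.91, 0.403, -0.1], [-0.109, -0.0, -0.994]]
wrist_force: [0.3, -0.3, -0.2]
finger_gap: 0.934
finger_force: 0.0
plate top slope deg 6.819027146004335 z at x=-55 14.603466707541436
plate y [-35.25891286  39.84497732] F [ 0.2597607  -0.2983449  -0.19275263]
time: 13.5
tcp_pos: [0.6098, 0.2096, 0.24]
ee_rot: [[-0.4, 0.915, 0.053], [0.91, 0.404, -0.098], [-0.111, 0.009, -0.994]]
wrist_force: [1.2, 0.0, 1.0]
finger_gap: 1.003
finger_force: 0.0
plate top slope deg 6.447437445567647 z at x=-55 14.763103176872004
plate y [-35.63635454  40.13706045] F [1.24612906 0.01597909 1.04070327]
t 13.55 q [ 0.21  0.47  1.4  -0.11  1.25 -0.18] twist [0.0241 0.0674 0.3672] rows>= 5.0 | slide after twist (tool) [-5.782 -4.054  2.581] before [-2.334 -6.569  2.816] F [-0.2 -0.5 -1. ] gap 93.0
```

View pics/placed.png

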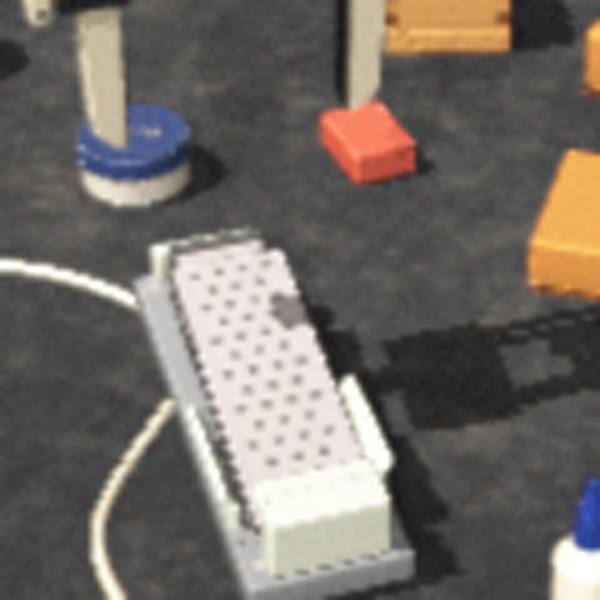

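The plate is let go under the lip and resting on the jaw at 6.4°. Now the small cork.

```bash
python3 -m handwheel '[{"slide":[0,0,0],"twist":[0.0048,0.0135,0.0734],"fingers":0},{"slide":[0,0,0],"twist":[0.0048,0.0135,0.0734],"fingers":0},{"slide":[0,0,0],"twist":[0.0048,0.0135,0.0734],"fingers":0},{"slide":[0,0,0],"twist":[0.0048,0.0135,0.0734],"fingers":0},{"slide":[0,0,0],"twist":[0.0048,0.0135,0.0734],"fingers":0}]'
python3 -m handwheel '[{"slide":[-0.723,-0.507,0.2],"twist":[0,0,0],"fingers":0},{"slide":[-0.723,-0.507,0.2],"twist":[0,0,0],"fingers":0},{"slide":[-0.723,-0.507,0.2],"twist":[0,0,0],"fingers":0},{"slide":[-0.723,-0.507,0.2],"twist":[0,0,0],"fingers":0},{"slide":[-0.723,-0.507,0.4],"twist":[0,0,0],"fingers":0},{"slide":[-0.723,-0.507,0.4],"twist":[0,0,0],"fingers":0},{"slide":[-0.723,-0.507,0.4],"twist":[0,0,0],"fingers":0},{"slide":[-0.723,-0.507,0.4],"twist":[0,0,0],"fingers":0},{"slide":[0,0,0],"twist":[0,0,0],"fingers":0}]'
python3 - <<'E'
from h import *
C=(np.array([.4611,.0577]),80.7-180)
plan(local(C,(0,0,.097)),toolR(C[1]))
for n in ("side","top"):
    im,P,_,_=shot(n); q=P.reshape(-1,3); m=(np.hypot(q[:,0]-.461,q[:,1]-.058)<.07)&(q[:,2]>.024)&(q[:,2]<.036); print(n,m.sum(),cv2.minAreaRect(q[m][:,:2].astype(np.float32)*1000),np.median(q[m,2]))
E
```

```text
time: 14.02
tcp_pos: [0.6071, 0.2084, 0.2318]
ee_rot: [[0.168, 0.986, -0.01], [0.986, -0.168, -0.001], [-0.002, -0.01, -1.0]]
wrist_force: [-0.0, -0.2, 0.5]
finger_gap: 0.998
finger_force: 0.0
time: 14.77
tcp_pos: [0.4532, 0.0553, 0.1593]
ee_rot: [[0.163, 0.986, -0.017], [0.987, -0.164, -0.001], [-0.004, -0.017, -1.0]]
wrist_force: [-1.0, 0.1, -0.2]
finger_gap: 0.997
finger_force: 0.0
t 14.77 q [-0.12  0.26  1.93 -0.    0.97  0.04] twist [-0.0107  0.0024 -0.0012] rows>= 1.0 | slide after twist (tool) [0.121 0.248 2.078] before [0.129 0.282 2.073] F [-1.   0.1 -0.2] gap 92.8
side 395 ((464.09417724609375, 59.227569580078125), (91.6876220703125, 47.60934066772461), 80.98004913330078) 0.02862684881355515
top 7 ((449.7880554199219, 14.825606346130371), (1.2920721769332886, 29.871801376342773), 81.9401626586914) 0.025998033985441982
```

```bash
python3 -m handwheel '[{"slide":[0,0,0],"twist":[-0.0107,0.0024,-0.0012],"fingers":0},{"slide":[0.121,0.248,0.4],"twist":[0,0,0],"fingers":0},{"slide":[0,0,0.45],"twist":[0,0,0],"fingers":0},{"slide":[0,0,0.45],"twist":[0,0,0],"fingers":0},{"slide":[0,0,0.45],"twist":[0,0,0],"fingers":0},{"slide":[0,0,0.3],"twist":[0,0,0],"fingers":0},{"slide":[0,0,0],"twist":[0,0,0],"fingers":0},{"slide":[0,0,0],"twist":[0,0,0],"fingers":0}]'
python3 -m handwheel '[{"slide":[0,0,0],"twist":[0,0,0],"fingers":1},{"slide":[0,0,0],"twist":[0,0,0],"fingers":1},{"slide":[0,0,0],"twist":[0,0,0],"fingers":1},{"slide":[0,0,0],"twist":[0,0,0],"fingers":1},{"slide":[0,0,0],"twist":[0,0,0],"fingers":1},{"slide":[0,0,0],"twist":[0,0,0],"fingers":1},{"slide":[0,0,0],"twist":[0,0,0],"fingers":1},{"slide":[0,0,0],"twist":[0,0,0],"fingers":1}]' 30
python3 -c "
from h import *
plan(local(SEAT,(.0255,0,.2)),toolR(-66.3))"
```

```text
time: 15.53
tcp_pos: [0.4682, 0.0598, 0.1017]
ee_rot: [[0.159, 0.987, 0.011], [0.987, -0.159, -0.0], [0.002, 0.011, -1.0]]
wrist_force: [-0.2, -0.6, 1.0]
finger_gap: 0.999
finger_force: 0.0
time: 16.2
tcp_pos: [0.4678, 0.0593, 0.1019]
ee_rot: [[0.16, 0.987, 0.011], [0.987, -0.16, -0.0], [0.002, 0.011, -1.0]]
wrist_force: [-0.6, -0.4, 2.0]
finger_gap: 0.516
finger_force: 30.0
t 16.2 q [-0.11  0.36  1.97  0.    0.8   0.05] twist [ 0.007   0.001  -0.3657] rows>= 5.0 | slide after twist (tool) [ 2.831  6.276 -3.269] before [ 5.792  3.765 -3.219] F [-0.6 -0.4  2. ] gap 48.0
```

```bash
python3 -m handwheel '[{"slide":[0,0,-0.5],"twist":[0,0,0],"fingers":1},{"slide":[0,0,-0.8],"twist":[0,0,0],"fingers":1},{"slide":[0,0,-0.8],"twist":[0,0,0],"fingers":1},{"slide":[0,0,-0.8],"twist":[0.001,0,-0.061],"fingers":1},{"slide":[0,0,-0.37],"twist":[0.001,0,-0.061],"fingers":1},{"slide":[0,0,0],"twist":[0.001,0,-0.061],"fingers":1},{"slide":[0,0,0],"twist":[0.001,0,-0.061],"fingers":1},{"slide":[0,0,0],"twist":[0.001,0,-0.061],"fingers":1},{"slide":[0,0,0],"twist":[0.001,0,-0.061],"fingers":1}]'
python3 -m handwheel '[{"slide":[0.28,0.628,0],"twist":[0,0,0],"fingers":1},{"slide":[0.28,0.628,0],"twist":[0,0,0],"fingers":1},{"slide":[0.28,0.628,0],"twist":[0,0,0],"fingers":1},{"slide":[0.28,0.628,0],"twist":[0,0,0],"fingers":1},{"slide":[0.28,0.628,0],"twist":[0,0,0],"fingers":1},{"slide":[0.28,0.628,0],"twist":[0,0,0],"fingers":1},{"slide":[0.28,0.628,0],"twist":[0,0,0],"fingers":1},{"slide":[0.28,0.628,0],"twist":[0,0,0],"fingers":1},{"slide":[0.28,0.628,0],"twist":[0,0,0],"fingers":1},{"slide":[0.28,0.628,0],"twist":[0,0,0],"fingers":1}]'
python3 -m handwheel '[{"slide":[0,0,0],"twist":[0,0,0],"fingers":1},{"slide":[0,0,0],"twist":[0,0,0],"fingers":1}]'
python3 -c "
from h import *
plan(local(SEAT,(.0225,0,.165)),toolR(-66.3))
b,P,_,_=shot('side'); save(b,'corkover.png',(190,190,310,310),5)"
```

```text
time: 16.95
tcp_pos: [0.4667, 0.0593, 0.2]
ee_rot: [[-0.407, 0.914, 0.002], [0.914, 0.407, -0.001], [-0.002, 0.001, -1.0]]
wrist_force: [-0.3, -0.0, -0.3]
finger_gap: 0.518
finger_force: 30.0
time: 17.78
tcp_pos: [0.6059, 0.2128, 0.1995]
ee_rot: [[-0.403, 0.915, 0.001], [0.915, 0.403, -0.002], [-0.002, 0.0, -1.0]]
wrist_force: [0.5, -0.5, -0.1]
finger_gap: 0.52
finger_force: 30.0
time: 17.95
tcp_pos: [0.6055, 0.2126, 0.1992]
ee_rot: [[-0.404, 0.915, 0.001], [0.915, 0.404, -0.002], [-0.002, 0.0, -1.0]]
wrist_force: [0.8, 0.2, -0.6]
finger_gap: 0.516
finger_force: 30.0
t 17.95 q [ 0.16  0.5   1.44 -0.    1.2  -0.25] twist [0.     0.0012 0.0011] rows>= 1.0 | slide after twist (tool) [0.098 0.021 1.14 ] before [0.1   0.021 1.14 ] F [ 0.8  0.2 -0.6] gap 47.9
```

View pics/corkover.png

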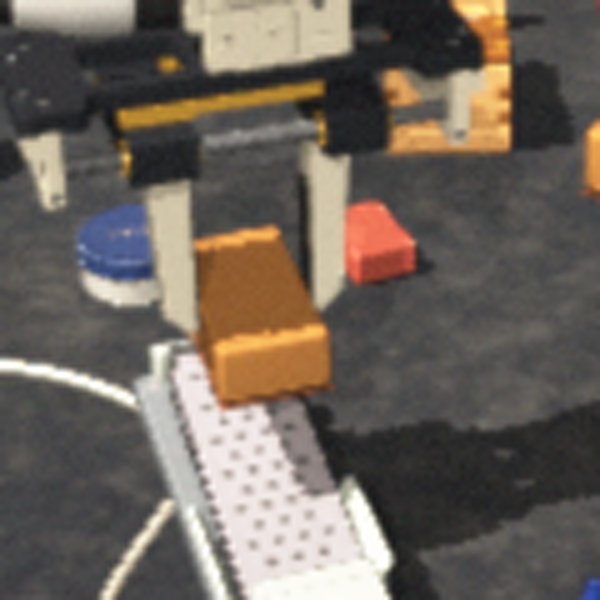

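The cork is held square above the plate. I'll check its tilt and centring in the hand before pressing.

Run:
```python
from h import *
o=ctrl.get_obs(); R=np.array(o["ee_rot"]); im,P,_,_=shot("side"); l=(P.reshape(-1,3)-o["tcp_pos"])@R*1000; hsv=cv2.cvtColor(im,cv2.COLOR_RGB2HSV).reshape(-1,3)
m=(abs(l[:,0])<65)&(abs(l[:,1])<40)&(l[:,2]>50)&(l[:,2]<115)&(hsv[:,1]>120)&(hsv[:,0]<25)
q=l[m]; print(m.sum(),np.percentile(q,[1,99],axis=0).round(1).tolist())
t=q[(q[:,2]<82)]; A=np.c_[t[:,:2],np.ones(len(t))]; print("top plane",np.linalg.lstsq(A,t[:,2],rcond=None)[0], cv2.minAreaRect(t[:,:2].astype(np.float32)))
```

```text
753 [[-43.9, -20.7, 71.2], [44.1, 26.2, 101.8]]
top plane [3.06992651e-02 2.74323435e-02 7.37365870e+01] ((-2.8335342407226562, -6.359798431396484), (95.78413391113281, 63.57240295410156), 2.854825019836426)
```

```bash
python3 -m handwheel '[{"slide":[0.05,0.01,0.4],"twist":[0,0,0],"fingers":1},{"slide":[0.048,0.011,0.4],"twist":[0,0,0],"fingers":1},{"slide":[0,0,0.34],"twist":[0,0,0],"fingers":1},{"slide":[0,0,0],"twist":[0,0,0],"fingers":1}]' 40
python3 -m handwheel '[{"slide":[0,0,0.1],"twist":[0,0,0],"fingers":1},{"slide":[0,0,0.1],"twist":[0,0,0],"fingers":1},{"slide":[0,0,0.1],"twist":[0,0,0],"fingers":1},{"slide":[0,0,0],"twist":[0,0,0],"fingers":1}]'
python3 -m handwheel '[{"slide":[0,0,0.1],"twist":[0,0,0],"fingers":1},{"slide":[0,0,0.1],"twist":[0,0,0],"fingers":1},{"slide":[0,0,0],"twist":[0,0,0],"fingers":1}]'
```

```text
time: 18.38
tcp_pos: [0.6029, 0.2143, 0.1622]
ee_rot: [[-0.402, 0.916, -0.004], [0.916, 0.402, -0.002], [-0.001, -0.005, -1.0]]
wrist_force: [0.6, -0.3, -0.7]
finger_gap: 0.515
finger_force: 40.0
time: 18.72
tcp_pos: [0.6048, 0.2149, 0.1564]
ee_rot: [[-0.402, 0.915, 0.001], [0.915, 0.402, -0.001], [-0.002, 0.001, -1.0]]
wrist_force: [-0.2, 0.1, -1.0]
finger_gap: 0.519
finger_force: 40.0
time: 18.97
tcp_pos: [0.6055, 0.2152, 0.1513]
ee_rot: [[-0.403, 0.915, 0.004], [0.915, 0.403, -0.001], [-0.002, 0.003, -1.0]]
wrist_force: [1.5, 0.8, 1.7]
finger_gap: 0.514
finger_force: 40.0
```

```bash
python3 -m handwheel '[{"slide":[0,0,0.1],"twist":[0,0,0],"fingers":1},{"slide":[0,0,0.1],"twist":[0,0,0],"fingers":1},{"slide":[0,0,0],"twist":[0,0,0],"fingers":1}]'
python3 -m handwheel '[{"slide":[0,0,0.1],"twist":[0,0,0],"fingers":1},{"slide":[0,0,0.1],"twist":[0,0,0],"fingers":1},{"slide":[0,0,0],"twist":[0,0,0],"fingers":1}]'
python3 -m handwheel '[{"slide":[0,0,0.1],"twist":[0,0,0],"fingers":1},{"slide":[0,0,0],"twist":[0,0,0],"fingers":1}]'
```

```text
time: 19.22
tcp_pos: [0.6046, 0.2148, 0.1442]
ee_rot: [[-0.403, 0.915, 0.001], [0.915, 0.403, -0.002], [-0.002, 0.0, -1.0]]
wrist_force: [-0.3, -0.7, 0.2]
finger_gap: 0.516
finger_force: 40.0
time: 19.47
tcp_pos: [0.6049, 0.2148, 0.1383]
ee_rot: [[-0.402, 0.915, 0.001], [0.915, 0.402, -0.002], [-0.002, 0.001, -1.0]]
wrist_force: [1.0, 0.1, -0.5]
finger_gap: 0.52
finger_force: 40.0
time: 19.63
tcp_pos: [0.6048, 0.2148, 0.1379]
ee_rot: [[-0.403, 0.915, 0.002], [0.915, 0.403, -0.002], [-0.002, 0.001, -1.0]]
wrist_force: [-5.8, -2.4, 15.0]
finger_gap: 0.514
finger_force: 40.0
```

```bash
python3 -m handwheel '[{"slide":[0,0,0.05],"twist":[0,0,0],"fingers":1},{"slide":[0,0,0],"twist":[0,0,0],"fingers":1},{"slide":[0,0,0],"twist":[0,0,0],"fingers":1}]'; sed -n '/^im,P/,$p' m.py >/dev/null
python3 - <<'E'
from h import *
x=ax(SEAT[1]); y=np.array([-x[1],x[0],0])
im,P,_,_=shot("side"); d=P.reshape(-1,3)-np.r_[SEAT[0],.024]; l=np.c_[d@x,d@y,d[:,2]]*1000
k=(abs(l[:,1]-3)<15)&(l[:,2]>2)&(l[:,2]<20)
for b in range(-60,-20,5): print(b,np.round(np.median(l[k&(abs(l[:,0]-b)<2.5),2]),1),end="; ")
E
```

```text
time: 19.88
tcp_pos: [0.6048, 0.2148, 0.1379]
ee_rot: [[-0.403, 0.915, 0.003], [0.915, 0.403, -0.002], [-0.003, 0.002, -1.0]]
wrist_force: [-8.5, -2.5, 22.0]
finger_gap: 0.516
finger_force: 40.0
-60 nan; -55 13.2; -50 12.4; -45 13.2; -40 12.6; -35 12.8; -30 12.6; -25 12.9;
  return _methods._mean(a, axis=axis, dtype=dtype,
  ret = ret.dtype.type(ret / rcount)
```

The plate is level at seat height with 22 N on the cork. Next I lift the block and return it to its place.

```bash
python3 -m handwheel '[{"slide":[0,0,-0.3],"twist":[0,0,0],"fingers":1},{"slide":[0,0,-0.6],"twist":[0,0,0],"fingers":1},{"slide":[0,0,-0.8],"twist":[0,0,0],"fingers":1},{"slide":[0,0,-0.6],"twist":[0,0,0],"fingers":1},{"slide":[0,0,0],"twist":[0,0,0],"fingers":1},{"slide":[0,0,0],"twist":[0,0,0],"fingers":1}]'
python3 m.py | tail -2
python3 -c "
from h import *
plan(np.array([.4678,.0593,.13]),toolR(-99.3))"
```

```text
time: 20.43
tcp_pos: [0.6052, 0.215, 0.2038]
ee_rot: [[-0.402, 0.915, 0.004], [0.915, 0.402, -0.001], [-0.002, 0.003, -1.0]]
wrist_force: [0.1, -0.3, 0.1]
finger_gap: 0.513
finger_force: 40.0
plate top slope deg -0.32222016279522286 z at x=-55 14.851497170748566
plate y [-36.27778763  41.98047069] F [ 0.08931431 -0.28626757  0.08702312]
t 20.48 q [ 0.17  0.5   1.43 -0.    1.21 -0.24] twist [0.0005 0.0011 0.367 ] rows>= 5.0 | slide after twist (tool) [-5.856 -3.658  2.417] before [-2.911 -6.26   2.42 ] F [-0.3 -1.3 -0.9] gap 47.8
```

```bash
python3 -m handwheel '[{"slide":[-0.323,-0.696,0],"twist":[0,0,0],"fingers":1},{"slide":[-0.323,-0.696,0],"twist":[0,0,0],"fingers":1},{"slide":[-0.323,-0.696,0],"twist":[0,0,0],"fingers":1},{"slide":[-0.323,-0.696,0],"twist":[0,0,0],"fingers":1},{"slide":[-0.323,-0.696,0],"twist":[0,0,0],"fingers":1},{"slide":[-0.323,-0.696,0],"twist":[0,0,0],"fingers":1},{"slide":[-0.323,-0.696,0],"twist":[0,0,0],"fingers":1},{"slide":[-0.323,-0.696,0],"twist":[0,0,0],"fingers":1},{"slide":[-0.323,-0.696,0],"twist":[0,0,0],"fingers":1}]'
python3 -m handwheel '[{"slide":[0,0,0.4],"twist":[0,0,0.0611],"fingers":1},{"slide":[0,0,0.4],"twist":[0,0,0.0611],"fingers":1},{"slide":[0,0,0.4],"twist":[0,0,0.0611],"fingers":1},{"slide":[0,0,0.4],"twist":[0,0,0.0611],"fingers":1},{"slide":[0,0,0.4],"twist":[0,0,0.0611],"fingers":1},{"slide":[0,0,0.4],"twist":[0,0,0.0611],"fingers":1},{"slide":[0,0,0],"twist":[0,0,0],"fingers":1},{"slide":[0,0,0],"twist":[0,0,0],"fingers":1}]'
python3 -c "
from h import *
plan(np.array([.4678,.0593,.1025]),toolR(-99.3))"
```

```text
time: 21.23
tcp_pos: [0.466, 0.059, 0.2014]
ee_rot: [[-0.403, 0.915, -0.002], [0.915, 0.403, -0.001], [-0.0, -0.002, -1.0]]
wrist_force: [0.5, 0.4, -1.1]
finger_gap: 0.518
finger_force: 40.0
time: 21.9
tcp_pos: [0.4667, 0.0596, 0.1297]
ee_rot: [[0.158, 0.987, -0.002], [0.987, -0.158, -0.001], [-0.001, -0.002, -1.0]]
wrist_force: [-0.8, 1.0, -0.2]
finger_gap: 0.516
finger_force: 40.0
t 21.9 q [-0.11  0.32  1.94 -0.    0.89  0.05] twist [-0.0015  0.0008  0.0022] rows>= 1.0 | slide after twist (tool) [-0.003  0.037  0.907] before [-0.002  0.04   0.906] F [-0.8  1.  -0.2] gap 47.9
```

```bash
python3 -m handwheel '[{"slide":[0,0,0.3],"twist":[0,0,0],"fingers":1},{"slide":[0,0,0.3],"twist":[0,0,0],"fingers":1},{"slide":[0,0,0.2],"twist":[0,0,0],"fingers":1},{"slide":[0,0,0.1],"twist":[0,0,0],"fingers":1},{"slide":[0,0,0],"twist":[0,0,0],"fingers":1},{"slide":[0,0,0],"twist":[0,0,0],"fingers":1}]'
python3 -m handwheel '[{"slide":[0,0,0.03],"twist":[0,0,0],"fingers":1},{"slide":[0,0,0],"twist":[0,0,0],"fingers":1}]'
```

```text
time: 22.4
tcp_pos: [0.468, 0.0594, 0.1041]
ee_rot: [[0.161, 0.987, 0.001], [0.987, -0.161, -0.001], [-0.001, 0.002, -1.0]]
wrist_force: [-0.6, -0.2, 0.4]
finger_gap: 0.513
finger_force: 40.0
time: 22.57
tcp_pos: [0.4683, 0.0594, 0.1036]
ee_rot: [[0.161, 0.987, 0.003], [0.987, -0.161, -0.001], [-0.001, 0.003, -1.0]]
wrist_force: [0.5, 0.4, -0.5]
finger_gap: 0.519
finger_force: 40.0
```

```bash
python3 -m handwheel '[{"slide":[0,0,0.04],"twist":[0,0,0],"fingers":1},{"slide":[0,0,0],"twist":[0,0,0],"fingers":1},{"slide":[0,0,0],"twist":[0,0,0],"fingers":1}]'
python3 -m handwheel '[{"slide":[0,0,0],"twist":[0,0,0],"fingers":0},{"slide":[0,0,0],"twist":[0,0,0],"fingers":0},{"slide":[0,0,0],"twist":[0,0,0],"fingers":0},{"slide":[0,0,0],"twist":[0,0,0],"fingers":0},{"slide":[0,0,0],"twist":[0,0,0],"fingers":0},{"slide":[0,0,0],"twist":[0,0,0],"fingers":0}]'
python3 -m handwheel '[{"slide":[0,0,-0.4],"twist":[0,0,0],"fingers":0},{"slide":[0,0,-0.8],"twist":[0,0,0],"fingers":0},{"slide":[0,0,-0.8],"twist":[0,0,0],"fingers":0},{"slide":[0,0,-0.8],"twist":[0,0,0],"fingers":0},{"slide":[0,0,-0.8],"twist":[0,0,0],"fingers":0},{"slide":[0,0,-0.8],"twist":[0,0,0],"fingers":0},{"slide":[0,0,0],"twist":[0,0,0],"fingers":0},{"slide":[0,0,0],"twist":[0,0,0],"fingers":0}]'
python3 -c "
from h import *
b,P,_,_=shot('side'); save(b,'end.png',(190,190,340,340),4)
q=P.reshape(-1,3); m=(np.hypot(q[:,0]-.465,q[:,1]-.059)<.07)&(q[:,2]>.02)&(q[:,2]<.04); print(cv2.minAreaRect(q[m][:,:2].astype(np.float32)*1000),np.median(q[m,2]))"
```

```text
time: 22.82
tcp_pos: [0.4681, 0.0594, 0.1022]
ee_rot: [[0.161, 0.987, 0.002], [0.987, -0.161, -0.001], [-0.001, 0.002, -1.0]]
wrist_force: [-0.1, -0.2, -0.7]
finger_gap: 0.518
finger_force: 40.0
time: 23.32
tcp_pos: [0.4682, 0.0594, 0.1022]
ee_rot: [[0.161, 0.987, 0.002], [0.987, -0.161, -0.001], [-0.001, 0.002, -1.0]]
wrist_force: [-0.2, 0.5, 0.3]
finger_gap: 0.9
finger_force: 0.0
time: 23.98
tcp_pos: [0.4685, 0.0595, 0.2354]
ee_rot: [[0.161, 0.987, 0.005], [0.987, -0.161, -0.002], [-0.001, 0.005, -1.0]]
wrist_force: [-1.1, 1.4, -0.6]
finger_gap: 1.0
finger_force: 0.0
((469.65478515625, 58.48023223876953), (95.46138763427734, 47.89318084716797), 81.18373107910156) 0.02838954060147658
```

View pics/end.png

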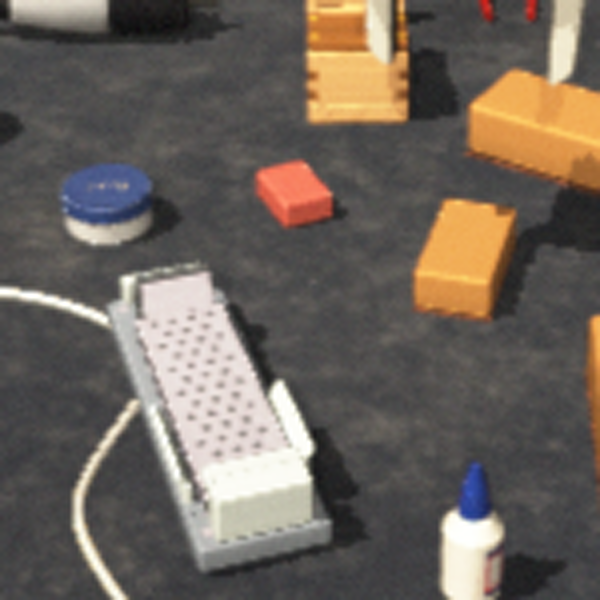

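The plate is level with the jaw over its end, the cork lies flat on the bench, and the bystanders haven't moved. I'll hand it in.

```bash
python3 -c "
from station import ctrl
print(ctrl.close_job())"
```

```text
the job is handed in; nothing more can be done
None
```

The job is handed in, though no verdict came back: the plate sits level in the holder with the jaw over its end, the cork block is flat on the bench clear of it, and the tin, wax and glue look unmoved in the last picture (the pliers were only partly in view and were never touched).

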